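# Pack the sampler box with blunt cigar tubes

### The job

Pack the sampler box: pick up the three blunt-ended aluminium cigar tubes and lay each flat in the recess cut to its own length, either way round, lowering it in rather than dropping it. The two tubes with a pointed end do not belong in the box: leave them, the paste jar and the spray bottle where they are.

Things in the scene. Friction and masses are not known exactly. Their poses are not given: they have to be found in the camera images.
- tube_long: loose, blunt-ended aluminium tube, 170 mm long, 22 x 22 mm square section with rounded edges, about 45 g, lying flat; one end (-x, 26 mm) is a black plastic cap of the same section. Both ends are cut off square. Origin on its axis at half length (11 mm above what it lies on); its x axis runs along its length.
- tube_mid: loose, blunt-ended aluminium tube, 140 mm long, 22 x 22 mm square section with rounded edges, about 45 g, lying flat; one end (-x, 26 mm) is a black plastic cap of the same section. Both ends are cut off square. Origin on its axis at half length (11 mm above what it lies on); its x axis runs along its length.
- tube_short: loose, blunt-ended aluminium tube, 110 mm long, 22 x 22 mm square section with rounded edges, about 45 g, lying flat; one end (-x, 26 mm) is a black plastic cap of the same section. Both ends are cut off square. Origin on its axis at half length (11 mm above what it lies on); its x axis runs along its length.
- slot_long: cedar insert 208 x 74 mm, fixed in the sampler box; dark-lined recess 188 x 38 mm, 14 mm deep, along x at its centre, for the 170 mm tube; no side walls in the middle 84 mm (finger room). Origin: centre of its underside, 5 mm above the table; recess floor 6 mm above it, top 20 mm. The 3 inserts lie side by side along their y, 76 mm apart, in an order that changes, in a fixed box 222 x 240 mm.
- slot_mid: cedar insert 208 x 74 mm, fixed in the sampler box; dark-lined recess 158 x 38 mm, 14 mm deep, along x at its centre, for the 140 mm tube; no side walls in the middle 84 mm (finger room). Origin: centre of its underside, 5 mm above the table; recess floor 6 mm above it, top 20 mm. The surrounding box's walls stand 24 mm above the table, 11 mm beside the recesses' open middles.
- slot_short: cedar insert 208 x 74 mm, fixed in the sampler box; dark-lined recess 128 x 38 mm, 14 mm deep, along x at its centre, for the 110 mm tube; no side walls in the middle 84 mm (finger room). Origin: centre of its underside, 5 mm above the table; recess floor 6 mm above it, top 20 mm.
- pointed_long: look-alike that does not belong in the box: loose aluminium tube, 170 mm long, 22 x 22 mm, with the same black cap at -x, but its other end (+x) tapers over 45 mm to a point. Origin on its axis at half length (11 mm above the table), x along its length.
- pointed_mid: look-alike that does not belong in the box: loose aluminium tube, 140 mm long, 22 x 22 mm, with the same black cap at -x, but its other end (+x) tapers over 45 mm to a point. Origin on its axis at half length (11 mm above the table), x along its length.
- paste_jar: bystander: closed jar with a steel lid, 54 mm in diameter, 50 mm high, standing among the tubes. Origin at the centre of its underside.
- spray_bottle: bystander: white spray bottle with a green trigger, 68 mm in diameter, 175 mm high, standing at the right of the tubes. Origin at the centre of its underside.

How it is judged (in metres and radians):
At the end, for the whole second after the job is handed in: Each blunt tube lies flat in the recess cut to its length: centred within 11 mm lengthwise and 10 mm sideways, in line within 0.17 rad, axis 12 to 21 mm above the insert's underside, released and at rest. Pointed tubes, jar and bottle within 30 mm of their start (x of tube_long in the frame of slot_long between -0.011 and 0.011 m and y of tube_long in the frame of slot_long between -0.01 and 0.01 m and z of tube_long in the frame of slot_long between 0.012 and 0.021 m and angle between the x axis of tube_long and the x axis of slot_long, either way round below 0.17 rad and linear speed of each of tube_long, tube_mid, tube_short below 0.02 m/s and angular speed of each of tube_long, tube_mid, tube_short below 0.2 rad/s and contact force between the fingers and tube_long below 0.1 N and x of tube_mid in the frame of slot_mid between -0.011 and 0.011 m and y of tube_mid in the frame of slot_mid between -0.01 and 0.01 m and z of tube_mid in the frame of slot_mid between 0.012 and 0.021 m and angle between the x axis of tube_mid and the x axis of slot_mid, either way round below 0.17 rad and contact force between the fingers and tube_mid below 0.1 N and x of tube_short in the frame of slot_short between -0.011 and 0.011 m and y of tube_short in the frame of slot_short between -0.01 and 0.01 m and z of tube_short in the frame of slot_short between 0.012 and 0.021 m and angle between the x axis of tube_short and the x axis of slot_short, either way round below 0.17 rad and contact force between the fingers and tube_short below 0.1 N and distance of each of pointed_long, pointed_mid, paste_jar, spray_bottle from where it was at the start of the episode below 0.03 m); the robot touches nothing.
It fails at once if a blunt tube is dropped or slammed into the box (faster than 0.7 m/s within 60 mm of its recess and lower than 60 mm) ((linear speed of tube_long above 0.7 m/s and horizontal distance between tube_long and slot_long below 0.06 m and height (world z) of tube_long below 0.06 m) or (linear speed of tube_mid above 0.7 m/s and horizontal distance between tube_mid and slot_mid below 0.06 m and height (world z) of tube_mid below 0.06 m) or (linear speed of tube_short above 0.7 m/s and horizontal distance between tube_short and slot_short below 0.06 m and height (world z) of tube_short below 0.06 m)).
It fails at once if the long pointed tube is moved more than 30 mm (distance of pointed_long from where it was at the start of the episode above 0.03 m).
It fails at once if the middle pointed tube is moved more than 30 mm (distance of pointed_mid from where it was at the start of the episode above 0.03 m).
It fails at once if the paste jar is moved more than 30 mm (distance of paste_jar from where it was at the start of the episode above 0.03 m).
It fails at once if the spray bottle is moved more than 30 mm (distance of spray_bottle from where it was at the start of the episode above 0.03 m).
It also fails if it takes over 88 s, if anything falls off the work surface, if the arm or the gripper's body presses on something with over 40 N, if the wrist force passes 120 N, or if a joint passes its speed limit or range.

### The arm

A 7-joint arm with a two-finger parallel gripper is mounted at the origin on the work surface. World frame = base frame: x ahead of the robot, y to its left, z up, the work surface at z = 0. Lengths are in mm, angles in degrees, forces in N, time in s.
With the tool pointing down it reaches from about 350 to 900 mm from the base axis. Payload 7.2 kg.
Tool frame: the origin (TCP) lies between the finger pads; the fingertips stand 25 mm ahead of it and the grasp point (between the pads) lies 6 mm ahead of it (r.tcp_to_tips is the distance from the TCP to the fingertips, in mm); z points along the fingers, y is the line along which they close (so a half turn about z gives the same grasp; the last joint's range is limited). The gripper opens to 85 mm and grips with 20 to 120 N. Pads are 22 mm wide; open, the fingers measure 114 mm over their backs; the gripper's body (76 mm by 85 mm) begins 54 mm behind the grasp point. The pads swing forward as they close: fully open they stand 13 mm farther back than shut.
Start: joints at [60.264, 23.554, -0.728, 91.456, 0.321, 64.991, -4.71], TCP at [272.293, -562.57, 228.297] pointing down, gripper open.
Joint ranges: [-169.25, 169.25], [-16.82, 113.86], [-84.01, 82.57], [7.8, 145.47], [-59.2, 239.2], [7.22, 106.19], [-163.78, 163.78]. Speed limits (degrees/s): [136.94, 136.94, 172.46, 172.46, 180, 180, 180].

### API

Orientations are given as a 3x3 rotation matrix whose columns are the frame's x, y, z axes.
In Python, from bench import r gives the robot as it stands.
- The arm moves only by the tool inch_along, called as name(argument=value, ...) on one line, values as JSON. Schema: {"type":"object","properties":{"moves":{"type":"object","properties":{"increments":{"type":"array","items":{"type":"array","items":{"type":"number"},"minItems":6,"maxItems":6},"minItems":1,"maxItems":20}},"additionalProperties":false,"required":["increments"]},"finger_gap":{"type":"number"},"squeeze":{"type":"number"},"only":{"type":"string"},"quiet":{"type":"boolean"},"lines":{"type":"string"}},"required":["moves"],"additionalProperties":false}. moves is an object whose key "increments" holds a list of rows, 1 to 20 of them, each of 6 numbers: dx, dy, dz in mm, then a rotation vector rx, ry, rz in degrees; each row is the pose to reach, as a shift and turn from the pose commanded when the call began, along the tool's axes at that moment; what a row does not reach only later rows make up. A row lasts 1/8 s, in which the tool goes at most 62.5 mm and 10.7 degrees, less where a joint would pass 70% of its speed; a pose out of reach is approached as far as the arm can. finger_gap is the finger opening in mm, set as the call begins (left out keeps the last). The fingers move at their own pace and stop on an object; squeeze is the grip in N (left out, the last holds). Time passes only in rows, so rows that do not move let the fingers close. The tool returns the time, the measured TCP pose, the force, the opening and the grip force at its end. only (a regular expression) keeps the lines of the reply that match it, lines (a string "A,B") keeps lines A to B, and quiet returns only ok. Input that does not fit is refused with a message, and nothing moves.
- r.observe(): the state, without advancing time (a new reading comes with each control period).
- r.snapshot(name): name is "scene" or "top" or "wrist"; returns a dict with "frame" (420x560x3 uint8, blue, green, red), "fovy" (degrees; the focal length in pixels is half the picture's height over the tangent of half this angle, whatever the lens; pixels are square), "cx", "cy" (the principal point, pixels), "xyz" and "attitude" of the camera in the world; the wrist camera has in their place "mount" (4x4, takes a point from camera to tool coordinates, whose origin is the TCP and whose axes are the flange's). Camera axes: x right, y down, z forward; pixel columns grow to the right and rows downward; lengths in mm; the calibration is good to about 2 mm. A picture is of the moment at which its call begins: read the wrist's pose just before it. There is no depth.
- r.finish_job(): hands the job in; it is judged then, once.
The state is a dict: "clock": time; "joint_pos": joint angles; "joint_vel": joint speeds; "joint_efforts": joint torques, N m; "eef_pos": TCP position; "orientation": TCP orientation; "force": force on the tool from outside, world axes, zero at the start; "moment": the same for the moment, N m; "opening": finger opening in mm; "finger_force": force on a finger pad.
Only numpy, scipy, OpenCV 4.12 (cv2) and the standard library are available. Lean on these libraries where they do the work, as an engineer would, in place of code of your own. Each camera call takes 0.05 s, during which the arm holds its last target. There are 200 camera calls.

## Working session

There is one attempt and no reset: what is moved stays moved. The work goes in short steps, Python scripts to look and compute and a tool call to move; the robot and the scene stay as the last step left them, time stands still between calls to the robot, and variables do not carry over. Pictures are saved under pics/ and viewed, at most 14 in all, crops included, and the job is handed in when it is done.

```bash
ls; mkdir -p pics; python3 - <<'E'
from bench import r
import cv2
o=r.observe();print(o['clock'],o['eef_pos'],o['orientation'],o['opening'])
for n in("top","scene"):
    s=r.snapshot(n);cv2.imwrite(f'pics/{n}0.png',s['frame']);print(n,s['fovy'],s['cx'],s['cy'],s['xyz'],s['attitude'])
E
```

```text
bench.py
pics
0.0 [ 272.02916266 -562.10117623  227.45415407] [[ 9.00092835e-01  4.35697349e-01 -8.41454573e-04]
 [ 4.35698142e-01 -9.00091695e-01  1.43829573e-03]
 [-1.30724638e-04 -1.66121987e-03 -9.99998612e-01]] 85.5670775884508
top 54.550334079057166 283.0324457584676 212.375734315367 [ 458.67670804  -89.33208497 1061.04042183] [[-0.02765167 -0.99759874  0.06349914]
 [-0.99910709  0.02961169  0.03013581]
 [-0.03194376 -0.06260913 -0.99752679]]
scene 52.12311450644114 282.95551296825965 208.19094499634696 [1166.0119573  -365.61559345  896.291187  ] [[ 0.43581376  0.69510266 -0.57175052]
 [ 0.90003089 -0.33889489  0.27403405]
 [-0.00328154 -0.63402094 -0.77330892]]
```

View pics/top0.png

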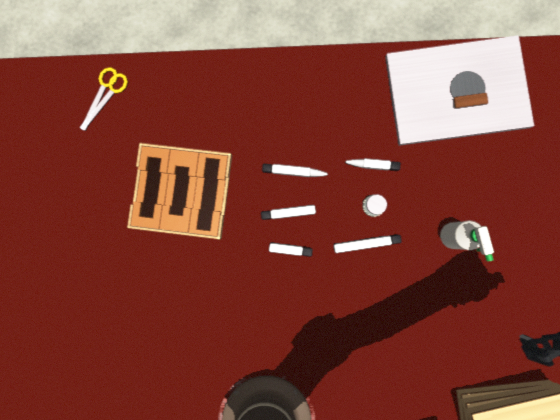

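View pics/scene0.png

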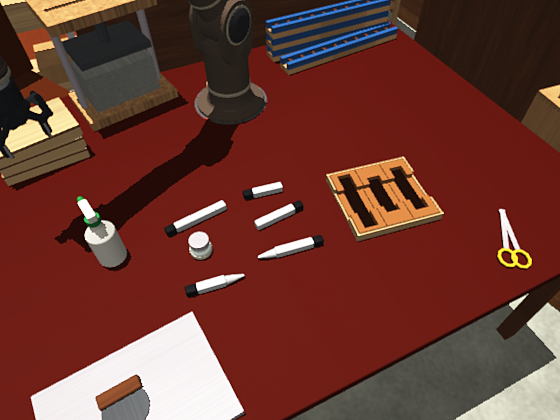

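The top view shows these items:
- Blunt mid tube near (289,212), with its cap on the left.
- Blunt short tube near (290,250), with its cap on the right.
- Blunt long tube near (367,244), with its cap on the right.
- Pointed tubes at (295,171) and (372,164), and the jar at (375,205).
- Recesses, left to right: mid (150,187), short (180,190), long (208,194).

The scene view agrees: long (197,217), mid (279,215), short (263,190), box (383,195).

```bash
cat > h.py <<'E'
import numpy as np, cv2
from bench import r
def cam(n):
    if n=='wrist':
        o=r.observe(); s=r.snapshot(n); T=np.eye(4);T[:3,:3]=o['orientation'];T[:3,3]=o['eef_pos'];T=T@np.array(s['mount']);C,R=T[:3,3],T[:3,:3]
    else:
        s=r.snapshot(n); C,R=np.array(s['xyz']),np.array(s['attitude'])
    f=210/np.tan(np.radians(s['fovy']/2)); return dict(im=s['frame'],C=C,R=R,f=f,c=np.array([s['cx'],s['cy']]))
def ray(k,p):
    p=np.atleast_2d(p).astype(float); d=np.c_[(p-k['c'])/k['f'],np.ones(len(p))]@k['R'].T
    return d/np.linalg.norm(d,axis=1)[:,None]
def plane(k,p,z):
    d=ray(k,p); return (k['C']+d*((z-k['C'][2])/d[:,2])[:,None])[:,:2]
def tri(k1,p1,k2,p2):
    A=np.zeros((3,3));b=np.zeros(3)
    for k,p in((k1,p1),(k2,p2)):
        d=ray(k,p)[0];M=np.eye(3)-np.outer(d,d);A+=M;b+=M@k['C']
    return np.linalg.solve(A,b)
def proj(k,X):
    q=(np.atleast_2d(X)-k['C'])@k['R']; return q[:,:2]/q[:,2:]*k['f']+k['c']
def blobs(m,lo):
    m=m.astype(np.uint8)*255
    return [c for c in cv2.findContours(m,cv2.RETR_EXTERNAL,cv2.CHAIN_APPROX_NONE)[0] if cv2.contourArea(c)>lo]
def nonred(im):  # tubes (white and black parts) against the red table
    b,g,rd=[im[...,i].astype(int) for i in range(3)]
    return ~((rd>2.2*g)&(rd-g>12))
E
python3 - <<'E'
from h import *
for n,pts in(('top',dict(long=(367,244),mid=(289,212),short=(290,250))),('scene',dict(long=(197,217),mid=(279,215),short=(263,190)))):
    k=cam(n);m=nonred(k['im'])
    for c in blobs(m,60):
        for t,p in pts.items():
            if cv2.pointPolygonTest(c,p,True)>-4:
                q=c[:,0,:];rc=cv2.minAreaRect(c);M=cv2.moments(c);ce=(M['m10']/M['m00'],M['m01']/M['m00'])
                w=plane(k,q,11).astype(np.float32);rw=cv2.minAreaRect(w);print(n,t,np.round(ce,1),np.round(rw[0],1),np.round(rw[1],1),round(rw[2],1))
    cv2.imwrite(f'pics/m_{n}.png',m*255)
    print([ (cv2.contourArea(c),cv2.boundingRect(c)) for c in blobs(m,60)])
E
```

```text
top short [289.1 249.3] [429.9 -72.5] [113.1  27.3] 81.3
top long [366.  243.4] [ 440.4 -269.5] [ 27.8 174.1] 7.0
top mid [289.  211.9] [526.3 -71.2] [ 27.7 143.2] 5.0
[(3585.5, (455, 379, 105, 41)), (3222.0, (218, 374, 97, 46)), (899.0, (519, 332, 41, 34)), (393.0, (268, 242, 45, 15)), (637.0, (333, 235, 69, 19)), (1415.0, (439, 220, 56, 42)), (502.5, (261, 204, 56, 16)), (447.5, (362, 194, 26, 24)), (547.0, (262, 163, 66, 15)), (452.0, (345, 158, 56, 13)), (8111.5, (127, 142, 105, 98)), (1037.5, (79, 67, 49, 64)), (38753.0, (0, 0, 560, 146))]
scene mid [277.8 214.9] [525.8 -70.6] [ 37.6 145.3] 5.3
scene long [195.8 217.8] [ 440.1 -269.3] [ 39.3 172.9] 7.5
scene short [263.1 190.3] [429.7 -73.6] [112.   41.2] 81.8
[(13538.0, (30, 311, 215, 109)), (19165.5, (289, 277, 271, 143)), (583.0, (185, 273, 60, 24)), (641.0, (257, 235, 67, 25)), (529.5, (188, 231, 25, 29)), (950.0, (497, 208, 35, 61)), (523.0, (254, 201, 49, 29)), (682.0, (165, 200, 62, 37)), (1704.0, (76, 196, 52, 72)), (385.5, (243, 181, 40, 19)), (6098.0, (326, 156, 118, 86)), (54203.5, (0, 0, 560, 186))][ WARN:0@0.762] global loadsave.cpp:1063 imwrite_ Unsupported depth image for selected encoder is fallbacked to CV_8U.
```

```bash
cat >> h.py <<'E'
from scipy.spatial.transform import Rotation as Rn
def go(x,y,z,yaw):
    o=r.observe();R=np.array(o['orientation']);p=np.array(o['eef_pos'])
    a=np.radians(yaw);G=np.array([[np.cos(a),np.sin(a),0],[np.sin(a),-np.cos(a),0],[0,0,-1]])
    d=R.T@(np.array([x,y,z])-p);w=Rn.from_matrix(R.T@G).as_rotvec(degrees=True)
    print('go',np.round(d,1),np.round(w,1))
E
python3 - <<'E'
from h import *
print(np.round(r.snapshot('wrist')['mount'],2)); go(430,-190,400,97); go(430,-190,400,-83)
a,b=cam('top'),cam('scene')
for t,p,q in(('long',(366,243.4),(195.8,217.8)),('mid',(289,211.9),(277.8,214.9)),('short',(289.1,249.3),(263.1,190.3))): print(t,tri(a,p,b,q))
im=a['im'][130:250,115:245];cv2.imwrite('pics/box.png',cv2.resize(im,None,fx=4,fy=4,interpolation=cv2.INTER_CUBIC))
print(plane(a,[(462,235),(375,205)],0))
E
```

```text
[[   0.     -0.95   -0.33   83.9 ]
 [   1.      0.     -0.     -0.48]
 [   0.     -0.33    0.95 -145.98]
 [   0.      0.      0.      1.  ]]
go [ 304.3 -266.5 -171.9] [ -0.   -0.  -71.2]
go [ 304.3 -266.5 -171.9] [-0.000e+00  1.000e-01  1.088e+02]
long [ 439.21997339 -269.53501491    8.27075425]
mid [526.11729252 -73.52312896  10.82193535]
short [429.55963916 -71.77087154   9.96725243]
[[ 454.42805614 -515.01306843]
 [ 538.30797293 -296.5451725 ]]
```

View pics/box.png

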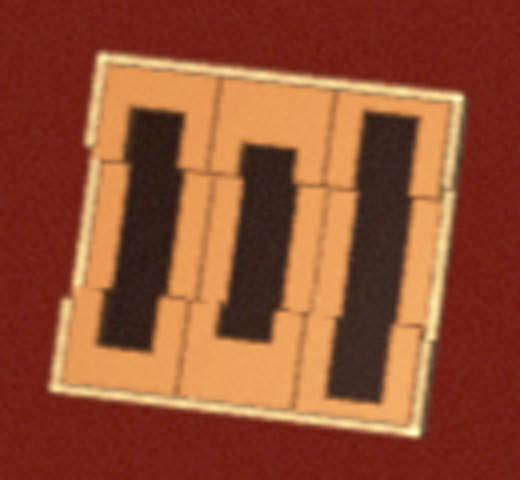

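The crop shows the recesses as dark bars, left to right mid (140,230), short (257,243) and long (372,258). Next I'll look with the wrist camera, over the tubes and then over the box.

inch_along(moves={"increments": [[0,0,-100,0,0,-20],[0,0,-170,0,0,-30],[410,-359,-173,0,0,-71],[410,-359,-173,0,0,-71],[410,-359,-173,0,0,-71],[410,-359,-173,0,0,-71],[410,-359,-173,0,0,-71],[410,-359,-173,0,0,-71],[410,-359,-173,0,0,-71],[410,-359,-173,0,0,-71],[410,-359,-173,0,0,-71],[410,-359,-173,0,0,-71],[410,-359,-173,0,0,-71],[410,-359,-173,0,0,-71],[410,-359,-173,0,0,-71]]})

```text
clock: 2.22
eef_pos: [484.7, -61.9, 401.2]
orientation: [[-0.117, 0.993, -0.0], [0.993, 0.117, -0.0], [-0.0, -0.0, -1.0]]
force: [-0.2, -0.2, 1.0]
opening: 85.4
finger_force: 0.0
```

```bash
python3 - <<'E'
from h import *
k=cam('wrist');cv2.imwrite('pics/w1.png',k['im'])
m=nonred(k['im'])
for c in blobs(m,300):
    w=plane(k,c[:,0,:],11).astype(np.float32);rw=cv2.minAreaRect(w);print(np.round(rw[0],1),np.round(rw[1],1),round(rw[2],1))
go(510,270,400,97);go(510,220,330,97)
E
```

```text
[ 519.6 -244.4] [1145.7  749.6] 6.7
[584.9 104.6] [243.8  81.2] 6.7
go [326.4  64.    1.2] [-0.   0.  -0.3]
go [276.8  58.2  71.2] [-0.   0.  -0.3]
```

View pics/w1.png

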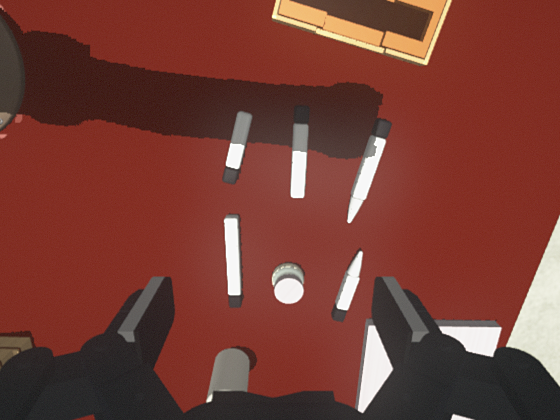

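The wrist view shows the long tube at (233,260), mid at (300,150) and short at (238,147). The pointed tubes are at (368,170) and (348,285), the jar is at (288,283), and the box edge is at the top. The mask needs tuning for shadow.

```bash
python3 - <<'E'
from h import *
im=cv2.imread('pics/w1.png')
for n,(x,y) in dict(table=(150,200),shadow=(150,90),cap=(235,300),capsh=(300,115),near=(200,260),tubesh=(300,140),capsc=(231,174)).items(): print(n,im[y-2:y+3,x-2:x+3].mean((0,1)).round())
hsv=cv2.cvtColor(im,cv2.COLOR_BGR2HSV)
k=cam('wrist')
m=(hsv[...,1]<110)
for c in blobs(m,300):
    w=plane(k,c[:,0,:],11).astype(np.float32);rw=cv2.minAreaRect(w);print(np.round(rw[0],1),np.round(rw[1],1),round(rw[2],1))
cv2.imwrite('pics/m1.png',m*np.uint8(255))
E
```

```text
table [ 36.  48. 133.]
shadow [25. 30. 66.]
cap [69. 70. 79.]
capsh [49. 49. 55.]
near [ 50.  59. 136.]
tubesh [144. 148. 148.]
capsc [84. 86. 93.]
[ 538.9 -298.2] [55.5 82.1] 6.7
[ 645.  -292.2] [146.5  29.6] 83.0
[ 537.6 -394.9] [1145.6  445.8] 6.7
[ 441.3 -269.8] [ 28.4 178.2] 7.0
[519.1 -74.5] [171.5 260.2] 82.5
[100.9 -11.2] [159.   33.9] 82.5
[584.3 104.8] [239.8  81.2] 6.7
```

inch_along(moves={"increments": [[326,64,0,0,0,0],[326,64,0,0,0,0],[326,64,0,0,0,0],[326,64,0,0,0,0],[326,64,0,0,0,0],[326,64,0,0,0,0],[326,64,0,0,0,0],[326,64,0,0,0,0]]})

```text
clock: 3.32
eef_pos: [510.1, 269.2, 401.1]
orientation: [[-0.117, 0.993, -0.0], [0.993, 0.117, -0.001], [-0.001, -0.0, -1.0]]
force: [0.4, -0.1, -0.7]
opening: 85.4
finger_force: 0.0
```

```bash
python3 - <<'E'
from h import *
k=cam('wrist');cv2.imwrite('pics/w2.png',k['im']);np.save('pics/w2.npy',k,allow_pickle=True)
go(510,220,330,97)
E
```

```text
go [-48.5  -6.   71.4] [ 0.   0.1 -0.3]
```

View pics/w2.png

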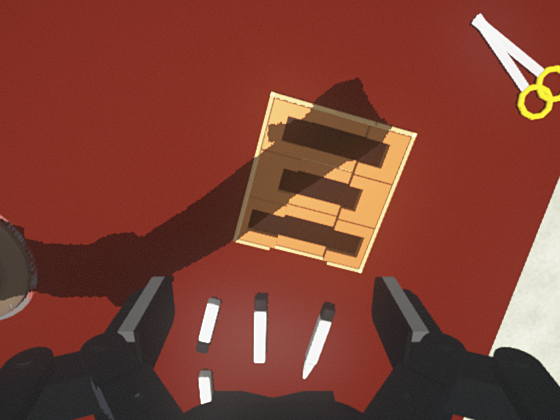

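The wrist view shows the box with corners at (270,93), (417,133), (361,272) and (235,240). The recesses run top to bottom: mid (335,142), short (320,190), long (305,233). The arm's shadow falls across part of it.

```bash
cat > box.py <<'E'
from h import *
K={'top':cam('top'),'scene':cam('scene'),'w2':np.load('pics/w2.npy',allow_pickle=True).item()}
S={}
for n,k in K.items():
    im=cv2.resize(k['im'],None,fx=4,fy=4,interpolation=cv2.INTER_CUBIC)
    hsv=cv2.cvtColor(im,cv2.COLOR_BGR2HSV).astype(int)
    g=im[...,1].astype(int)
    ok=np.zeros(g.shape,np.uint8);P=proj(k,[[x,y,24] for x,y in((400,320),(620,320),(620,40),(400,40))]);cv2.fillPoly(ok,[np.round(P*4).astype(int)],1)
    dark=(g<(75 if n!='w2' else 58))&(ok>0)&(im[...,2].astype(int)<1.75*g+8)
    cv2.imwrite(f'pics/d_{n}.png',dark*np.uint8(255))
    dk=cv2.morphologyEx(dark.astype(np.uint8),cv2.MORPH_OPEN,np.ones((9,9)))
    for c in blobs(dk,1500):
        q=(c[:,0,:]-1.5)/4
        M=cv2.moments(c);ce=np.array([M['m10'],M['m01']])/M['m00']/4-.375
        for z in(11,25):
            rw=cv2.minAreaRect(plane(k,q,z).astype(np.float32));print(n,z,np.round(ce,1),np.round(rw[0],1),np.round(rw[1],1),round(rw[2],1))
E
python3 box.py
```

```text
top 11 [175.3 205. ] [562.4 223.9] [207.6 149.6] 82.2
top 25 [175.3 205. ] [561.  219.7] [204.9 147.6] 82.2
scene 11 [375.8 183.1] [535.8 218.1] [224.3 149.6] 90.0
scene 25 [375.8 183.1] [545.8 208.8] [220.8 147.2] 90.0
w2 11 [256.5 217.6] [500. 144.] [33.6 28.6] 81.6
w2 25 [256.5 217.6] [500.  149.5] [32.7 27.8] 81.6
w2 11 [296.5 180.8] [558.2 214.8] [37.6 61. ] 82.2
w2 25 [296.5 180.8] [556.7 218.4] [36.6 59.4] 82.2
w2 11 [316.6 136.7] [574.4 289.3] [ 37.8 101.8] 81.8
w2 25 [316.6 136.7] [572.5 291. ] [36.8 99.1] 81.8
```

```bash
sed -i 's/((400,320),(620,320),(620,40),(400,40))/((430,370),(700,370),(700,80),(430,80))/; s/dark=.*/dark=(im[...,2]<(90 if n!="w2" else 88))\&(ok>0)/' box.py; python3 box.py
```

```text
top 11 [201.2 243.2] [449.1 159.7] [157.1  44.1] 82.3
top 25 [201.2 243.2] [449.2 156.4] [155.   43.5] 82.3
top 11 [179.2 192.2] [589.4 210.3] [ 44.4 129.8] 79.6
top 25 [179.2 192.2] [587.7 206.3] [ 43.8 128. ] 79.6
top 11 [129.2 183.7] [615.4 349.6] [45.4 94.4] 81.2
top 25 [129.2 183.7] [613.4 343.8] [44.8 93.2] 81.2
top 11 [207.9 195.1] [578.2 137.1] [ 38.5 190.1] 80.2
top 25 [207.9 195.1] [576.6 134. ] [ 38.  187.6] 80.2
top 11 [150.7 188. ] [600.9 287.4] [ 47.3 160.1] 81.7
top 25 [150.7 188. ] [599.  282.4] [ 46.6 157.9] 81.7
scene 11 [384.6 188.3] [576.5 245. ] [258.1 200.8] 83.0
scene 25 [384.6 188.3] [585.8 235.4] [254.  197.6] 83.0
scene 11 [331.3 169.3] [445.4 147.2] [122.2  57.5] 90.0
scene 25 [331.3 169.3] [456.8 139.1] [120.3  56.6] 90.0
w2 11 [256.5 217.6] [500.1 143.9] [33.8 28.9] 81.0
w2 25 [256.5 217.6] [500.1 149.3] [32.9 28.2] 81.0
w2 11 [296.5 180.8] [558.9 214.8] [37.7 62.5] 82.7
w2 25 [296.5 180.8] [557.3 218.4] [36.7 60.9] 82.7
w2 11 [228.8 205.6] [446.5 162.6] [166.6  46.6] 81.4
w2 25 [228.8 205.6] [447.9 167.6] [162.2  45.3] 81.4
w2 11 [329.7 139.6] [601.5 285.4] [ 38.  156.3] 81.7
w2 25 [329.7 139.6] [598.8 287.1] [ 37.  152.2] 81.7
w2 11 [348.9 100.7] [621.6 349.7] [ 43.8 111. ] 81.1
w2 25 [348.9 100.7] [618.4 349.8] [ 42.6 108.1] 81.1
```

```bash
python3 - <<'E'
from h import *
a=cam('top');b=np.load('pics/w2.npy',allow_pickle=True).item()
X=[tri(a,p,b,q) for p,q in(((139.3,143.1),(417,133)),((230.7,153.7),(361,272)),((219.7,238.6),(235.5,240)),((128,227.4),(270.5,93)))]
X=np.array(X);print(X.round(1),X.mean(0).round(1))
d=X[0]+X[1]-X[2]-X[3];print(np.degrees(np.arctan2(d[1],d[0])),np.hypot(*d[:2])/2)
go(510,220,330,97)
go(441,-269,230,97)
E
```

```text
[[718.  312.9  23.1]
 [682.6  73.9  20.7]
 [464.6 106.8  17. ]
 [497.8 343.4  22.4]] [590.7 209.3  20.8]
-8.231353036999828 221.40457361003192
go [-49.3  -5.8  71.5] [ 0.   0.  -0.3]
go [-526.7 -131.9  171.6] [ 0.   0.  -0.3]
```

inch_along(moves={"increments": [[-527,-132,150,0,0,0],[-527,-132,150,0,0,0],[-527,-132,150,0,0,0],[-527,-132,150,0,0,0],[-527,-132,150,0,0,0],[-527,-132,150,0,0,0],[-527,-132,150,0,0,0],[-527,-132,150,0,0,0],[-527,-132,150,0,0,0],[-527,-132,270,0,0,0],[-527,-132,270,0,0,0],[-527,-132,270,0,0,0]]}, finger_gap=50)

```text
clock: 5.12
eef_pos: [438.4, -267.4, 128.1]
orientation: [[-0.119, 0.993, -0.007], [0.993, 0.119, 0.004], [0.005, -0.006, -1.0]]
force: [0.5, 0.3, 0.7]
opening: 49.9
finger_force: 0.0
```

```bash
python3 - <<'E'
from h import *
print(r.tcp_to_tips, r.observe()['clock']); go(441,-269.7,30,97)
k=cam('wrist');cv2.imwrite('pics/w4.png',k['im'])
E
```

```text
25.0 5.125
go [-3.1  2.9 98.1] [-0.3 -0.3 -0.2]
```

View pics/w4.png

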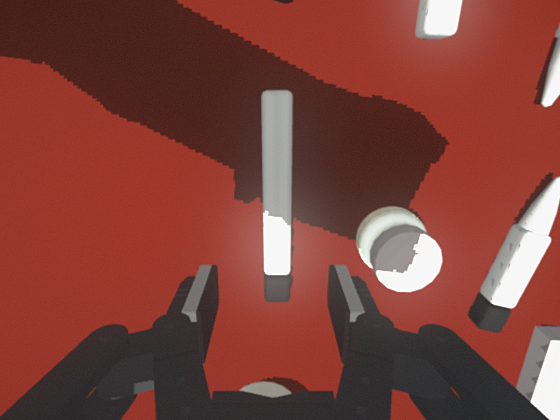

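The long tube lies centred between the fingers (x≈278), with the jar clear at (400,250). I'll descend and grip.

inch_along(moves={"increments": [[-3,3,45,0,0,0],[-3,3,80,0,0,0],[-3,3,95,0,0,0],[-3,3,98,0,0,0],[-3,3,98,0,0,0],[-3,3,98,0,0,0]]})

```text
clock: 5.92
eef_pos: [445.5, -271.6, 34.7]
orientation: [[-0.119, 0.993, 0.002], [0.993, 0.119, -0.001], [-0.001, 0.002, -1.0]]
force: [0.5, -0.2, 0.1]
opening: 49.9
finger_force: 0.0
```

inch_along(moves={"increments": [[0,0,0,0,0,0],[0,0,0,0,0,0],[0,0,0,0,0,0],[0,0,0,0,0,0],[0,0,0,0,0,0]]}, finger_gap=0, squeeze=50)

```text
clock: 6.55
eef_pos: [444.6, -271.1, 33.2]
orientation: [[-0.119, 0.993, -0.0], [0.993, 0.119, 0.0], [0.0, -0.0, -1.0]]
force: [-0.2, -0.2, -0.7]
opening: 0.2
finger_force: 0.0
```

inch_along(moves={"increments": [[0,0,-40,0,0,0],[0,0,-100,0,0,0],[0,0,-150,0,0,0],[0,0,-150,0,0,0]]})

```text
clock: 7.05
eef_pos: [446.8, -272.1, 187.3]
orientation: [[-0.119, 0.993, 0.006], [0.993, 0.119, -0.004], [-0.005, 0.006, -1.0]]
force: [0.0, -0.0, -0.2]
opening: -0.1
finger_force: 0.0
```

```bash
python3 -c "
from h import *
go(578,135.3,150,-8.3)"
```

```text
go [389.2 178.3  36.4] [ 5.000e-01 -1.000e-01  1.051e+02]
```

```bash
python3 - <<'E'
from h import *
k=cam('wrist');cv2.imwrite('pics/w5.png',k['im'])
t=cam('top')
for c in blobs(nonred(t['im']),200):
    if cv2.pointPolygonTest(c,(366,243),True)>-20:
        rw=cv2.minAreaRect(plane(t,c[:,0,:],11).astype(np.float32));print(rw)
E
```

```text
((266.0312805175781, -450.75115966796875), (670.7550659179688, 419.481201171875), 16.976160049438477)
```

View pics/w5.png

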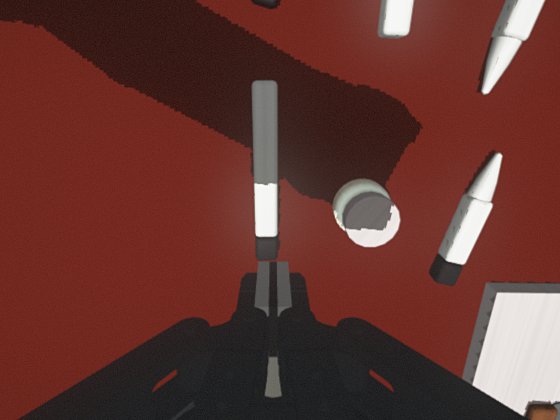

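```bash
python3 - <<'E'
from h import *
k=cam('wrist');o=r.observe();print(o['eef_pos'],k['C'],k['R'].round(2),k['f'],k['c'])
R=np.array(o['orientation']);p=np.array(o['eef_pos'])
print('tip px',proj(k,[p+R@[0,0,25],p+R@[0,0,0]]))
print('tube ends/centre',plane(k,[(265,82),(265,258)],11),plane(k,[(366,213)],0))
print('px of tube ends',proj(k,[[451.7,-354,11],[430,-185,11]]))
t=cam('top');print(plane(t,[(334,248),(400,239)],22))
E
```

```text
[ 443.97440889 -270.93392457  182.48480856] [ 433.90427088 -187.18180595  329.32884759] [[ 0.99  0.11  0.04]
 [ 0.12 -0.94 -0.32]
 [ 0.    0.33 -0.94]] 350.0204880154704 [272.72307971 207.09656554]
tip px [[272.61153591 250.36449226]
 [272.67868306 273.74022736]]
tube ends/centre [[ 427.11626627 -184.79649631]
 [ 445.86177564 -351.71814654]] [[ 541.12280358 -295.49844232]]
px of tube ends [[270.45887679 260.61191892]
 [268.3177028   82.67481526]]
[[ 430.59543888 -184.56624475]
 [ 448.75451525 -351.30367859]]
```

The tube is still in place: its ends are at (265,82) and (265,258), so its centre is at x≈438. My grasp was about 6 mm off sideways and too high, because I planned it from an unsettled pose. I'll retry lower and settled.

inch_along(moves={"increments": [[-3,0,0,0,0,0],[3,-6,60,0,0,0],[3,-6,110,0,0,0],[3,-6,140,0,0,0],[3,-6,152,0,0,0],[3,-6,155,0,0,0],[3,-6,155,0,0,0],[3,-6,155,0,0,0],[3,-6,155,0,0,0]]}, finger_gap=50)

```text
clock: 8.38
eef_pos: [438.7, -269.2, 29.1]
orientation: [[-0.119, 0.993, 0.001], [0.993, 0.119, -0.001], [-0.001, 0.001, -1.0]]
force: [-1.1, 0.1, -0.3]
opening: 49.8
finger_force: 0.0
```

```bash
python3 -c "
from h import *
go(438,-268.5,25,97);print(r.observe()['force'])"
```

```text
go [ 0.8 -0.7  4.1] [ 0.1  0.1 -0.2]
[-1.06275581  0.10957882 -0.33931842]
```

inch_along(moves={"increments": [[0,-1,3,0,0,0],[0,-1,4,0,0,0],[0,-1,4,0,0,0]]})

```text
clock: 8.75
eef_pos: [437.2, -268.9, 24.1]
orientation: [[-0.119, 0.993, -0.0], [0.993, 0.119, 0.0], [0.0, -0.0, -1.0]]
force: [-0.6, 0.1, -0.1]
opening: 49.9
finger_force: 0.0
```

inch_along(moves={"increments": [[0,0,0,0,0,0],[0,0,0,0,0,0],[0,0,0,0,0,0],[0,0,0,0,0,0],[0,0,0,0,0,0]]}, finger_gap=0, squeeze=40)

```text
clock: 9.38
eef_pos: [437.3, -268.9, 24.3]
orientation: [[-0.119, 0.993, 0.0], [0.993, 0.119, -0.0], [-0.0, 0.0, -1.0]]
force: [-1.1, -0.1, -0.2]
opening: 0.0
finger_force: 0.0
```

```bash
python3 - <<'E'
from h import *
a=cam('wrist')['im'];b=cam('scene')['im']
cv2.imwrite('pics/w6.png',np.hstack([cv2.resize(a,(400,300)),cv2.resize(b[120:300,120:360],(400,300))]))
E
```

```text
(no output)
```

View pics/w6.png

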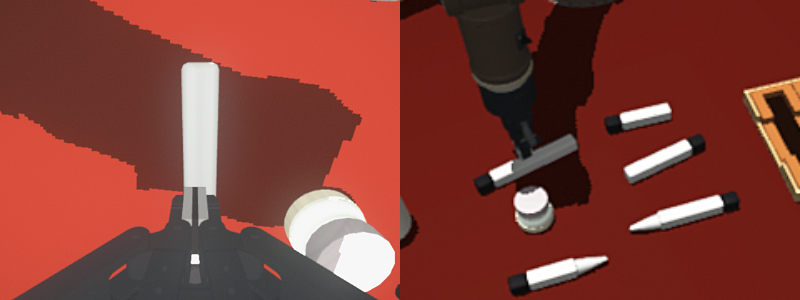

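The fingers have closed just above the tube's top face: the tips sit on it in the left half at (197,190) and in the scene crop at (525,150). So the tips are higher than the reading implies. I'll open and feel my way down in small steps.

inch_along(moves={"increments": [[0,0,0,0,0,0],[0,0,0,0,0,0],[0,0,3,0,0,0],[0,0,5,0,0,0],[0,0,6,0,0,0],[0,0,6,0,0,0]]}, finger_gap=45)

```text
clock: 10.22
eef_pos: [437.3, -268.9, 18.2]
orientation: [[-0.119, 0.993, -0.0], [0.993, 0.119, 0.0], [0.0, -0.0, -1.0]]
force: [0.1, -0.8, 0.6]
opening: 44.8
finger_force: 0.0
```

inch_along(moves={"increments": [[0,0,2,0,0,0],[0,0,4,0,0,0],[0,0,5,0,0,0],[0,0,5,0,0,0]]})

```text
clock: 10.72
eef_pos: [437.3, -268.9, 13.2]
orientation: [[-0.119, 0.993, -0.0], [0.993, 0.119, 0.0], [0.0, -0.0, -1.0]]
force: [0.0, 0.5, -0.5]
opening: 44.9
finger_force: 0.0
```

inch_along(moves={"increments": [[0,0,0,0,0,0],[0,0,0,0,0,0],[0,0,0,0,0,0],[0,0,0,0,0,0]]}, finger_gap=0, squeeze=40)

```text
clock: 11.22
eef_pos: [437.5, -269.0, 13.6]
orientation: [[-0.119, 0.993, 0.0], [0.993, 0.119, -0.0], [-0.0, 0.0, -1.0]]
force: [-1.7, 0.2, 4.5]
opening: 20.2
finger_force: 39.5
```

inch_along(moves={"increments": [[0,0,0,0,0,0],[0,0,0,0,0,0],[0,0,2,0,0,0],[0,0,4,0,0,0],[0,0,6,0,0,0],[0,0,6,0,0,0]]}, finger_gap=45)

```text
clock: 11.98
eef_pos: [437.2, -268.8, 7.1]
orientation: [[-0.119, 0.993, -0.0], [0.993, 0.119, 0.0], [0.0, -0.0, -1.0]]
force: [0.1, 0.1, 0.8]
opening: 44.9
finger_force: 0.0
```

inch_along(moves={"increments": [[0,0,0,0,0,0],[0,0,0,0,0,0],[0,0,0,0,0,0],[0,0,0,0,0,0]]}, finger_gap=0, squeeze=50)

```text
clock: 12.48
eef_pos: [437.5, -269.0, 7.5]
orientation: [[-0.119, 0.993, 0.0], [0.993, 0.119, -0.0], [-0.0, 0.0, -1.0]]
force: [-0.7, 0.7, 4.1]
opening: 20.5
finger_force: 49.4
```

Gripped. I planned the placing height from the grip reading: the tube lay on the table at 7.5, so the recess floor, 11 mm up, puts it at about 18.5.

inch_along(moves={"increments": [[0,0,-30,0,0,0],[0,0,-80,0,0,0],[0,0,-130,0,0,0],[50,25,-150,0,0,10],[100,50,-150,0,0,20],[150,75,-150,0,0,30],[200,100,-150,0,0,40],[250,125,-150,0,0,50],[300,150,-150,0,0,60],[350,170,-150,0,0,70],[385,188,-150,0,0,80],[385,188,-150,0,0,90],[385,188,-150,0,0,100],[385,188,-150,0,0,105],[385,188,-150,0,0,105],[385,188,-150,0,0,105],[385,188,-150,0,0,105],[385,188,-150,0,0,105]]})

```text
clock: 14.72
eef_pos: [578.2, 135.6, 157.3]
orientation: [[0.99, -0.142, -0.0], [-0.142, -0.99, 0.0], [-0.0, -0.0, -1.0]]
force: [0.3, -0.0, -1.3]
opening: 20.6
finger_force: 49.1
```

```bash
cat > look.py <<'E'
from h import *
k=cam('wrist');cv2.imwrite('pics/w7.png',k['im']);t=cam('top')
b=t['im'][130:250,115:245]
cv2.imwrite('pics/w7.png',np.hstack([cv2.resize(k['im'],(400,300)),cv2.resize(b,(325,300),interpolation=cv2.INTER_CUBIC)]))
go(578,135.3,80,-8.3)
E
python3 look.py
```

```text
go [-0.2  0.3 77.3] [0.  0.  0.1]
```

View pics/w7.png

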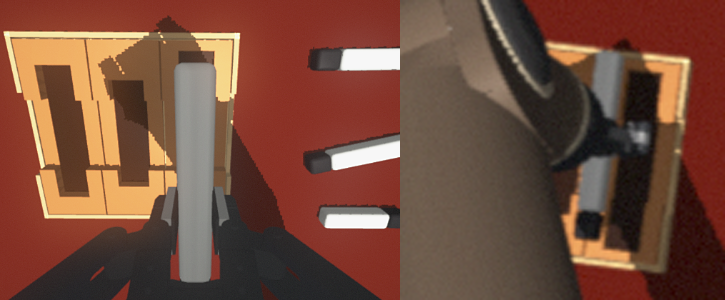

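The tube is held above the box in both halves. To check alignment in the gripper's own frame, I'll cast the visible box corners (5,33), (240,34), (45,217) and the mid recess corners.

```bash
python3 - <<'E'
from h import *
k=cam('wrist');s=1.4
P=plane(k,np.array([(6,33),(239,34),(46,216)])*s,24);print(P.round(1),'box c',((P[1]+P[2])/2).round(1),np.linalg.norm(P[0]-P[1]),np.linalg.norm(P[0]-P[2]))
Q=plane(k,np.array([(36,66),(70,66),(88,196),(58,196)])*s,25);print(Q.round(1),Q.mean(0).round(1))
E
```

```text
[[715.7 310.7]
 [681.   75.5]
 [500.2 343.1]] box c [590.6 209.3] 237.6856681235885 217.9710610693686
[[680.6 290.9]
 [675.5 255.3]
 [521.6 280.1]
 [526.9 317.5]] [601.1 285.9]
```

Agrees within 1–2 mm. Lowering.

inch_along(moves={"increments": [[0,0,30,0,0,0],[0,0,60,0,0,0],[1,1,90,0,0,0],[1,1,110,0,0,0],[1,1,122,0,0,0],[1,1,130,0,0,0],[1,1,135,0,0,0],[1,1,137,0,0,0],[1,1,137,0,0,0],[1,1,137,0,0,0]]})

```text
clock: 16.12
eef_pos: [579.4, 134.6, 20.7]
orientation: [[0.99, -0.142, 0.001], [-0.142, -0.99, 0.0], [0.001, -0.0, -1.0]]
force: [-0.3, -0.4, -0.3]
opening: 20.6
finger_force: 49.1
```

inch_along(moves={"increments": [[0,0,1,0,0,0],[0,0,2,0,0,0],[0,0,2,0,0,0]]})

```text
clock: 16.5
eef_pos: [579.2, 134.5, 18.6]
orientation: [[0.99, -0.142, 0.0], [-0.142, -0.99, -0.0], [0.0, -0.0, -1.0]]
force: [-0.6, 0.2, 4.3]
opening: 20.9
finger_force: 49.5
```

inch_along(moves={"increments": [[0,0,0,0,0,0],[0,0,0,0,0,0],[0,0,0,0,0,0],[0,0,-15,0,0,0],[0,0,-50,0,0,0],[0,0,-110,0,0,0],[0,0,-170,0,0,0],[0,0,-170,0,0,0],[0,0,-170,0,0,0]]}, finger_gap=45)

```text
clock: 17.62
eef_pos: [578.9, 134.4, 188.9]
orientation: [[0.99, -0.142, 0.001], [-0.142, -0.99, -0.0], [0.001, -0.0, -1.0]]
force: [0.2, 0.1, -1.0]
opening: 45.1
finger_force: 0.0
```

```bash
python3 - <<'E'
from h import *
t=cam('wrist');cv2.imwrite('pics/w8.png',t['im'])
go(525,-72,190,95)
E
```

```text
go [-23.5 211.7  -2.1] [-0.000e+00  1.000e-01 -1.032e+02]
```

View pics/w8.png

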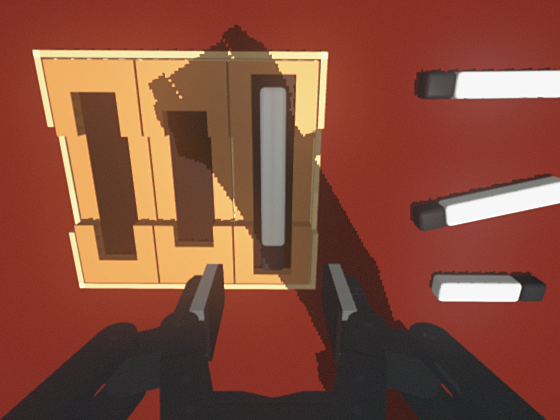

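The long tube lies centred in its recess (274,180). Next is the mid tube.

inch_along(moves={"increments": [[-23,60,-2,0,0,-10],[-23,120,-2,0,0,-20],[-23,180,-2,0,0,-30],[-23,212,-2,0,0,-40],[-23,212,-2,0,0,-50],[-23,212,-2,0,0,-60],[-23,212,-2,0,0,-70],[-23,212,-2,0,0,-80],[-23,212,-2,0,0,-90],[-23,212,-2,0,0,-100],[-23,212,-2,0,0,-103],[-23,212,-2,0,0,-103],[-23,212,-2,0,0,-103],[-23,212,-2,0,0,-103]]})

```text
clock: 19.42
eef_pos: [526.0, -71.9, 190.0]
orientation: [[-0.084, 0.997, -0.001], [0.997, 0.084, 0.0], [0.0, -0.001, -1.0]]
force: [-0.2, -0.0, 0.6]
opening: 45.0
finger_force: 0.0
```

```bash
cat > meas.py <<'E'
from h import *
k=cam('wrist');hsv=cv2.cvtColor(k['im'],cv2.COLOR_BGR2HSV)
m=(hsv[...,1]<110).astype(np.uint8);m=cv2.morphologyEx(m,cv2.MORPH_OPEN,np.ones((3,3)))
for c in blobs(m,600):
    w=plane(k,c[:,0,:],13).astype(np.float32);rw=cv2.minAreaRect(w);print(np.round(rw[0],1),np.round(rw[1],1),round(rw[2],1),cv2.boundingRect(c))
cv2.imwrite('pics/w9.png',np.hstack([cv2.resize(k['im'],(400,300)),cv2.resize(cv2.cvtColor(m*255,8),(400,300))]))
E
python3 meas.py
```

```text
[429.8 -73.8] [114.   26.9] 81.3 (153, 113, 42, 117)
[ 544.4 -186. ] [687.3 376.6] 4.8 (2, 100, 558, 320)
[645.2  80.2] [91.9 18.2] 4.8 (379, 0, 114, 26)
```

View pics/w9.png

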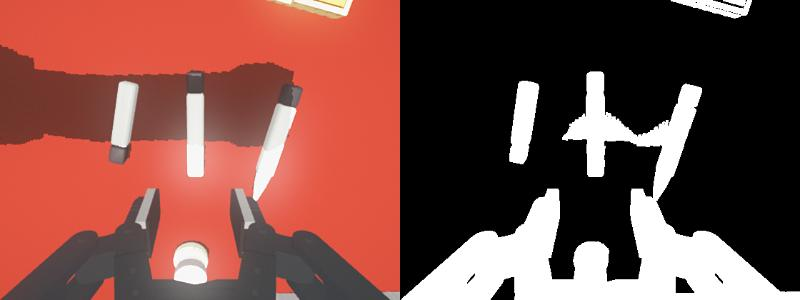

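Mid tube ends are at (195,72) and (195,177) in the half-scale picture, and the short tube is measured at (429.8,-73.8), 81.3°.

```bash
python3 - <<'E'
from h import *
k=cam('wrist');P=plane(k,np.array([(195.5,72),(195,177.5)])*1.4,13);print(P,P.mean(0));c=P.mean(0)
go(c[0],c[1],7.5,95)
E
```

```text
[[ 5.20337333e+02  2.58518414e-01]
 [ 5.31834092e+02 -1.43260144e+02]] [526.08571232 -71.50081285]
go [  0.5   0.  182.7] [-0.   0.  -0.2]
```

Already centred, so I'll descend to a 7.5 reading and grip.

inch_along(moves={"increments": [[0,0,60,0,0,0],[0,0,110,0,0,0],[0,0,145,0,0,0],[0,0,165,0,0,0],[0,0,176,0,0,0],[0,0,182,0,0,0],[0,0,183,0,0,0],[0,0,183,0,0,0]]})

```text
clock: 20.52
eef_pos: [526.7, -72.1, 8.0]
orientation: [[-0.084, 0.996, 0.001], [0.996, 0.084, -0.0], [-0.0, 0.001, -1.0]]
force: [0.3, 0.7, 0.5]
opening: 45.3
finger_force: 0.0
```

inch_along(moves={"increments": [[0,0,0,0,0,0],[0,0,0,0,0,0],[0,0,0,0,0,0],[0,0,0,0,0,0]]}, finger_gap=0, squeeze=50)

```text
clock: 21.02
eef_pos: [526.8, -72.1, 8.1]
orientation: [[-0.084, 0.996, 0.001], [0.996, 0.084, -0.0], [-0.0, 0.001, -1.0]]
force: [-1.0, -0.3, 6.6]
opening: 20.7
finger_force: 49.6
```

```bash
python3 -c "
from h import *
go(600.7,285.7,157,-8.3)"
```

```text
go [ 350.3  104.  -149. ] [ 1.000e-01 -0.000e+00  1.031e+02]
```

inch_along(moves={"increments": [[0,0,-30,0,0,0],[0,0,-80,0,0,0],[0,0,-130,0,0,0],[50,15,-149,0,0,10],[100,30,-149,0,0,20],[150,45,-149,0,0,30],[200,60,-149,0,0,40],[250,75,-149,0,0,50],[300,90,-149,0,0,60],[350,104,-149,0,0,70],[350,104,-149,0,0,80],[350,104,-149,0,0,90],[350,104,-149,0,0,100],[350,104,-149,0,0,103],[350,104,-149,0,0,103],[350,104,-149,0,0,103],[350,104,-149,0,0,103]]})

```text
clock: 23.15
eef_pos: [600.3, 285.4, 156.2]
orientation: [[0.99, -0.142, -0.0], [-0.142, -0.99, -0.0], [-0.0, 0.0, -1.0]]
force: [0.6, 0.8, -0.9]
opening: 20.8
finger_force: 49.1
```

```bash
python3 -c "
from h import *
go(600.7,285.7,19.1,-8.3)"
```

```text
go [  0.3  -0.4 137.1] [0.  0.  0.2]
```

inch_along(moves={"increments": [[0,0,30,0,0,0],[0,0,60,0,0,0],[0,0,90,0,0,0],[0,0,110,0,0,0],[0,0,122,0,0,0],[0,0,130,0,0,0],[0,0,134,0,0,0],[0,0,136,0,0,0],[0,0,137,0,0,0],[0,0,137,0,0,0],[0,0,137,0,0,0]]})

```text
clock: 24.52
eef_pos: [600.5, 285.6, 19.6]
orientation: [[0.99, -0.142, 0.0], [-0.142, -0.99, 0.0], [0.0, -0.0, -1.0]]
force: [0.5, -0.3, 0.5]
opening: 20.5
finger_force: 49.1
```

inch_along(moves={"increments": [[0,0,1,0,0,0],[0,0,1,0,0,0]]})

```text
clock: 24.78
eef_pos: [600.5, 285.6, 19.1]
orientation: [[0.99, -0.142, 0.001], [-0.142, -0.99, 0.0], [0.001, -0.0, -1.0]]
force: [-2.4, -0.3, 6.3]
opening: 20.1
finger_force: 49.8
```

inch_along(moves={"increments": [[0,0,0,0,0,0],[0,0,0,0,0,0],[0,0,0,0,0,0],[0,0,-15,0,0,0],[0,0,-50,0,0,0],[0,0,-110,0,0,0],[0,0,-170,0,0,0],[0,0,-170,0,0,0],[0,0,-170,0,0,0]]}, finger_gap=45)

```text
clock: 25.9
eef_pos: [600.3, 285.4, 189.1]
orientation: [[0.99, -0.142, 0.001], [-0.142, -0.99, 0.0], [0.001, -0.001, -1.0]]
force: [-0.6, 0.0, -0.3]
opening: 44.9
finger_force: 0.0
```

```bash
python3 -c "
from h import *
go(428.5,-73.8,190,81.3)"
```

```text
go [-119.   380.    -1.2] [  0.   -0.1 -89.5]
```

inch_along(moves={"increments": [[-19,58,0,0,0,-10],[-38,116,0,0,0,-20],[-57,174,0,0,0,-30],[-76,232,0,0,0,-40],[-95,290,0,0,0,-50],[-113,348,0,0,0,-60],[-119,380,0,0,0,-70],[-119,380,0,0,0,-80],[-119,380,0,0,0,-89.5],[-119,380,0,0,0,-89.5],[-119,380,0,0,0,-89.5],[-119,380,0,0,0,-89.5],[-119,380,0,0,0,-89.5]]})

```text
clock: 27.52
eef_pos: [428.5, -73.6, 188.2]
orientation: [[0.151, 0.988, -0.0], [0.988, -0.151, -0.0], [-0.0, -0.0, -1.0]]
force: [0.3, 1.1, 0.3]
opening: 44.9
finger_force: 0.0
```

```bash
python3 meas.py
python3 -c "
from h import *
go(428.5,-73.8,7.5,81.3)"
```

```text
[ 407.9 -267.7] [213.2 683.6] 81.3 (2, 264, 558, 156)
[430.1 -73.8] [ 62.4 109.6] 15.2 (241, 120, 69, 117)
[633.1 -89.2] [169.3  33.3] 82.5 (470, 67, 59, 181)
go [ -0.2   0.  180.8] [-0.  0. -0.]
```

View pics/w9.png

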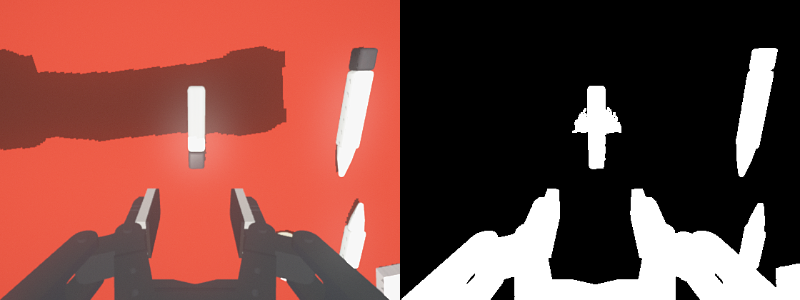

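The short tube is centred at (197,127) in the half-scale view and squared to the gripper.

inch_along(moves={"increments": [[0,1,60,0,0,0],[0,1,110,0,0,0],[0,1,145,0,0,0],[0,1,165,0,0,0],[0,1,175,0,0,0],[0,1,180,0,0,0],[0,1,181,0,0,0],[0,1,181,0,0,0]]})

```text
clock: 28.58
eef_pos: [430.0, -74.0, 7.9]
orientation: [[0.151, 0.989, 0.001], [0.989, -0.151, -0.0], [-0.0, 0.001, -1.0]]
force: [-0.1, 0.8, 0.7]
opening: 44.8
finger_force: 0.0
```

inch_along(moves={"increments": [[0,0,0,0,0,0],[0,0,0,0,0,0],[0,0,0,0,0,0],[0,0,0,0,0,0]]}, finger_gap=0, squeeze=50)

```text
clock: 29.08
eef_pos: [429.9, -74.0, 8.0]
orientation: [[0.151, 0.989, 0.001], [0.989, -0.151, -0.0], [-0.0, 0.001, -1.0]]
force: [-1.5, 0.7, 7.5]
opening: 20.4
finger_force: 49.1
```

```bash
python3 -c "
from h import *
go(589.8,210,157,-8.3)"
```

```text
go [ 304.9  115.4 -149. ] [ 0.1 -0.  89.6]
```

inch_along(moves={"increments": [[0,0,-30,0,0,0],[0,0,-80,0,0,0],[0,0,-130,0,0,0],[50,19,-149,0,0,10],[100,38,-149,0,0,20],[150,57,-149,0,0,30],[200,76,-149,0,0,40],[250,95,-149,0,0,50],[300,114,-149,0,0,60],[305,115,-149,0,0,70],[305,115,-149,0,0,80],[305,115,-149,0,0,89.5],[305,115,-149,0,0,89.5],[305,115,-149,0,0,89.5],[305,115,-149,0,0,89.5],[305,115,-149,0,0,89.5]]})

```text
clock: 31.08
eef_pos: [589.2, 210.1, 156.3]
orientation: [[0.99, -0.141, -0.0], [-0.141, -0.99, 0.0], [-0.0, -0.0, -1.0]]
force: [-0.6, 0.2, -0.4]
opening: 20.5
finger_force: 49.4
```

```bash
python3 -c "
from h import *
go(589.8,210,19,-8.3)"
```

```text
go [  0.6   0.  137.3] [-0.   0.   0.2]
```

inch_along(moves={"increments": [[0,0,30,0,0,0],[0,0,60,0,0,0],[0,0,90,0,0,0],[0,0,110,0,0,0],[0,0,122,0,0,0],[0,0,130,0,0,0],[0,0,134,0,0,0],[0,0,136,0,0,0],[0,0,137,0,0,0],[0,0,138,0,0,0],[0,0,138,0,0,0]]})

```text
clock: 32.45
eef_pos: [589.5, 210.4, 19.1]
orientation: [[0.99, -0.142, 0.001], [-0.142, -0.99, 0.0], [0.001, -0.0, -1.0]]
force: [-1.5, 0.2, 5.1]
opening: 20.2
finger_force: 50.0
```

inch_along(moves={"increments": [[0,0,0,0,0,0],[0,0,0,0,0,0],[0,0,0,0,0,0],[0,0,-15,0,0,0],[0,0,-50,0,0,0],[0,0,-110,0,0,0],[-50,0,-170,0,0,0],[-50,0,-170,0,0,0],[-50,0,-170,0,0,0]]}, finger_gap=45)

```text
clock: 33.58
eef_pos: [539.8, 217.8, 189.8]
orientation: [[0.99, -0.141, 0.002], [-0.141, -0.99, 0.001], [0.002, -0.001, -1.0]]
force: [0.9, -0.1, -0.6]
opening: 45.4
finger_force: 0.0
```

```bash
python3 - <<'E'
from h import *
k=cam('wrist');cv2.imwrite('pics/w10.png',k['im'])
E
```

```text
(no output)
```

View pics/w10.png

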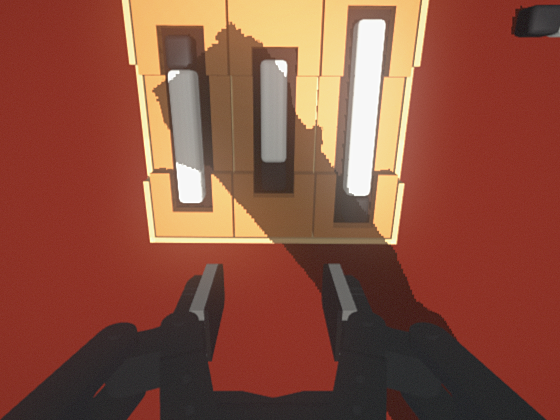

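All three tubes lie flat and centred in their own recesses: mid (185,120), short (274,120), long (363,115). I'm handing the job in.

```bash
python3 -c "
from bench import r
print(r.finish_job())"
```

```text
the job is handed in; nothing more can be done
None
```

The job is handed in at about 34 s: all three blunt tubes lie in their matching recesses and I did not touch the pointed tubes, jar or bottle, but no verdict came back; the long tube took two missed grasps before it was gripped.

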